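# Open up the storage well and tip the forming balls in

### The arm

A 7-joint arm with a two-finger parallel gripper is mounted at the origin on the work surface. World frame = base frame: x ahead of the robot, y to its left, z up, the work surface at z = 0. Lengths are in m, angles in rad, forces in N, time in s.
With the tool pointing down it reaches from about 0.35 to 0.9 m from the base axis. Payload 19.9 kg.
Tool frame: the origin (TCP) lies on the front face of the gripper's body, between the roots of the fingers; the fingertips stand ctrl.tip_reach ahead of it and the grasp point (between the pads) lies 78 mm ahead of it (ctrl.tip_reach is the distance from the TCP to the fingertips, in m); z points along the fingers, y is the direction in which the jaws open and shut (so a half turn about z gives the same grasp; the last joint's range is limited). The gripper opens to 94 mm and grips with 3 to 60 N. Pads are 16 mm wide; open, the fingers measure 119 mm over their backs; the gripper's body (75 mm by 177 mm) begins 78 mm behind the grasp point.
Start: joints at [1.212, 0.417, -0.01, 1.614, 0.005, 1.111, -0.053], TCP at [0.195, -0.594, 0.303] pointing down, gripper open.
Joint ranges: [-2.81, 2.81], [-0.39, 2.02], [-1.27, 1.25], [0.06, 2.57], [-1.19, 4.33], [0.19, 2], [-2.82, 2.82]. Speed limits (rad/s): [1.89, 1.89, 2.39, 2.39, 3.01, 3.01, 3.01].

### API

Orientations are given as a rotation vector (axis times angle).
In Python, from cell import status, cams, ctrl gives the robot as it stands.
- The arm moves only by the tool arm_command, never from a script. Its argument "deltas" is one flat list of numbers, 7 for each row, row after row: the shift along the tool's x, y, z in mm, then the turn, a rotation vector about the tool's x, y, z in degrees, then the finger opening in mm, from 0 to 94. In form: [tx, ty, tz, wx, wy, wz, jaw, tx, ty, tz, wx, wy, wz, jaw, ...]. A call has 1 to 12 rows; each row is the pose to reach, as a shift and turn from the pose commanded when the call began, along the tool's axes at that moment; what a row does not reach only later rows make up. A row lasts 1/12 s, in which the tool goes at most 41.7 mm and 7.16 degrees, less where a joint would pass 70% of its speed; a pose out of reach is approached as far as the arm can. A call with a gripper value outside its range is refused whole. The fingers move at their own pace and stop on an object; the grip force is fixed at half the most. Time passes only in rows, so rows that repeat a pose let the fingers close. It gives the time, the measured TCP pose, the force and the opening at its end, in the units of the state.
- status.state(): the state, without advancing time (a new reading comes with each control period).
- cams.grab_frame(name): name is "scene" or "top" or "wrist"; returns the picture (420x560x3 uint8, red, green, blue); there is no depth.
- cams.camera_info(name): a dict with "fx", "fy", "cx", "cy" (pixels), "extrinsics" (4x4, takes a point from camera to world coordinates); the wrist camera has in their place "tool_from_camera" (4x4, takes a point from camera to tool coordinates, whose origin is the TCP and whose axes are the flange's). Camera axes: x right, y down, z forward; pixel columns grow to the right and rows downward; lengths in m; the calibration is good to about 2 mm. A picture is of the moment at which its call begins: read the wrist's pose just before it. camera_info takes no time and is no camera call.
- ctrl.job_done(): hands the job in, once; it reports no verdict.
The state is a dict: "clock": time; "joints": joint angles; "dq": joint speeds; "effort": joint torques, N m; "tcp_pos": TCP position; "tool_rot": TCP orientation; "wrist_force": force on the tool from outside, world axes, zero at the start; "torque": the same for the moment, N m; "width": opening from 0.0 (shut) to 1.0 (fully open).
Only numpy, scipy, OpenCV 4.12 (cv2) and the standard library are available. Lean on these libraries where they do the work, as an engineer would, in place of code of your own. Each camera call takes 0.05 s, during which the arm holds its last target. There are 200 camera calls.

### The job

Pull the plywood divider out of the deep wooden storage well and put it in the wide shallow wooden tray. Then pick up the metal pouring cup, tip its two wooden balls over the raised walls into the opened well so that both lie on the well's floor, and stand the empty cup back upright in the middle of its round cork mat. The gripper must not touch the balls, and the mug, bottle, bowl, phone, mallet and book are to be left where they are.

Things in the scene. Friction and masses are not known exactly. Their poses are not given: they have to be found in the camera images.
- well: open wooden box fixed to the table, 150 (x) x 110 (y) mm outside, 130 x 90 mm inside, walls 10 mm thick; origin under its centre, z up. Its inner floor is 10 mm and its rim 65 mm above the table. Slots for the divider at the middle of both short walls, each between two ribs that stand 6 mm into the box
- divider_center (a point): centre of the plywood divider, a loose upright board 126 (x) x 8 (y) x 82 (z) mm, 0.06 kg. At the start it stands on the well's floor in the slots, on the well's long (x) middle line; its top edge is 92 mm above the table, 27 above the rim. The slots leave about 1.5 mm play on each face, no catch. Each side of it 41 mm of the well is free, too narrow for a ball
- tray: shallow open wooden tray fixed to the table, 230 (x) x 190 (y) x 22 mm outside, walls and floor 7 mm thick; origin under its centre, z up. The tray and the mat may change sides
- mat: round cork mat fixed to the table, 210 mm across, 4 mm thick; origin under its centre
- cup_center (a point): point in the metal pouring cup (0.22 kg empty, +-30 %), 63 mm above the middle of its underside. x the way it pours, y across, z up when standing. A trough 64 mm wide (56 inside), open above: level floor 6 mm thick from x -57 to +55 mm, back wall at x -57, side walls 46 mm tall. It starts upright on the mat, its lip roughly away from the robot, holding both balls
- cup_lip (a point): middle of the cup's pouring lip, 107 mm ahead of (x) and 27 mm below cup_center, same axes. Here the front wall is replaced by an open chute, 60 mm long, 5 mm thick, that rises to the lip at 30 degrees: the balls start to roll out only when the cup is tipped forward past 30 degrees and leave readily at 45 to 50
- cup_handle (a point): centre of the cup's handle, 5 mm behind (x) and 37 mm above cup_center, same axes: an upright wooden block 40 (x) x 16 (y) x 52 (z) mm standing on a metal bridge over the balls; its top is 26 mm above this point, the bridge's upper face 26 mm below
- ball_a: wooden ball, 50 mm across, 0.045 kg, loose in the cup at the start; origin at its centre, its axes turn as it rolls
- ball_b: a second ball just like it, also in the cup
- mug: bystander, loose: white mug, 80 mm wide, 90 mm tall; origin under its centre
- glue: bystander, loose: white plastic bottle with a grey cap, 60 mm wide, 160 mm tall; origin under its centre
- bowl: bystander, loose: small blue-glazed bowl, 130 mm wide, 50 mm tall; origin under its centre
- phone: bystander, loose: black phone lying flat, 75 x 152 x 9 mm; origin under its centre
- mallet: bystander, loose: wooden mallet lying on its side, 240 mm long; origin under its middle
- book: bystander, loose: sketch book lying flat, 150 x 210 x 20 mm; origin under its centre

How it is judged:
On the way, in this order (a step that is already met when the one before it is completed fails the run):
1. the divider is in the tray, let go (x of divider_center in the frame of tray between -0.1 and 0.1 m and y of divider_center in the frame of tray between -0.085 and 0.085 m and height (world z) of divider_center below 0.07 m and contact force between the fingers and divider below 0.1 N), for 0.2 s.
2. both balls lie in the well (x of ball_a in the frame of well between -0.065 and 0.065 m and y of ball_a in the frame of well between -0.045 and 0.045 m and height (world z) of each of ball_a, ball_b below 0.05 m and x of ball_b in the frame of well between -0.065 and 0.065 m and y of ball_b in the frame of well between -0.045 and 0.045 m), for 0.2 s.
At the end, for the whole second after the job is handed in: Divider centre in the tray (within 100 mm in its x, 85 in y, under 70 high); both ball centres inside the well and under 50 mm high; cup upright (0.1 rad) and still on the mat, its centre within 50 mm of the mat's and under 75 mm high; gripper touching nothing (all of step 2 and x of divider_center in the frame of tray between -0.1 and 0.1 m and y of divider_center in the frame of tray between -0.085 and 0.085 m and height (world z) of divider_center below 0.07 m and horizontal distance between cup_center and mat below 0.05 m and height (world z) of cup_center below 0.075 m and angle between cup_center's own z axis and vertical below 0.1 rad and linear speed of cup below 0.02 m/s and contact force between the fingers and anything else below 0.1 N).
It fails at once if the gripper touches a ball (contact force between the fingers and ball_a above 0.5 N or contact force between the fingers and ball_b above 0.5 N).
It fails at once if a bystander is moved more than 30 mm (distance of any of mug, glue, bowl, phone, mallet, book from where it was at the start of the episode above 0.03 m).
It also fails if it takes over 67 s, if anything falls off the work surface, if the arm or the gripper's body presses on something with over 40 N, if the wrist force passes 120 N, or if a joint passes its speed limit or range.

## Working session

There is one attempt and no reset: what is moved stays moved. The work goes in short steps, Python scripts to look and compute and a tool call to move; the robot and the scene stay as the last step left them, time stands still between calls to the robot, and variables do not carry over. Pictures are saved under pics/ and viewed, about 8 in all and at most 12, crops included, and the job is handed in when it is done.

Besides the shell and the picture viewer there is one more tool, called after ">>>" as name(argument=value, ...) on one line, values as JSON. arm_command: Moves the arm, as the interface text tells. Its arguments: {"type":"object","properties":{"deltas":{"type":"array"}},"required":["deltas"]}

```bash
mkdir -p pics; ls
python3 - <<'E'
from cell import status,cams,ctrl
import cv2,numpy as np
s=status.state();print({k:np.round(v,3) for k,v in s.items()},ctrl.tip_reach)
for n in("scene","top"):
    i=cams.camera_info(n);print(n,i)
    cv2.imwrite(f"pics/{n}0.png",cams.grab_frame(n)[:,:,::-1])
print(cams.camera_info("wrist"))
E
```

```text
pics
{'clock': np.float64(0.0), 'joints': array([ 1.213,  0.418, -0.01 ,  1.614,  0.005,  1.111, -0.053]), 'dq': array([ 0.   , -0.   ,  0.   , -0.002, -0.   ,  0.001, -0.   ]), 'effort': array([-0.0000e+00, -8.5123e+01,  6.3900e-01, -4.2598e+01, -4.9000e-02,
        1.9000e-02,  0.0000e+00]), 'tcp_pos': array([ 0.195, -0.594,  0.302]), 'tool_rot': array([-3.101, -0.495,  0.   ]), 'wrist_force': array([ 0.677,  0.376, -0.314]), 'torque': array([ 0.022,  0.012, -0.012]), 'width': np.float64(1.0)} 0.0972
scene {'fx': 399.8697060627886, 'fy': 399.8697060627886, 'cx': 279.78807306149065, 'cy': 212.88240355725253, 'extrinsics': array([[-0.81282118,  0.32255783, -0.48505483,  1.38957348],
       [ 0.582479  ,  0.45909591, -0.6707825 ,  1.06881507],
       [ 0.00632054, -0.82776047, -0.56104603,  0.97189115],
       [ 0.        ,  0.        ,  0.        ,  1.        ]])}
top {'fx': 489.7693744981908, 'fy': 489.7693744981908, 'cx': 280.3698575007138, 'cy': 213.17109900382758, 'extrinsics': array([[ 0.02350693, -0.98240464,  0.18527963,  0.31299225],
       [-0.99970461, -0.02424378, -0.00171213,  0.03476483],
       [ 0.00617388, -0.18518465, -0.98268435,  1.64941832],
       [ 0.        ,  0.        ,  0.        ,  1.        ]])}
{'fx': 356.3247562239023, 'fy': 356.3247562239023, 'cx': 280.6653779985672, 'cy': 205.48858011325467, 'tool_from_camera': array([[ 7.33670525e-04, -9.71777366e-01, -2.35898732e-01,
         6.87183919e-02],
       [ 9.99999623e-01,  8.22754640e-04, -2.79204929e-04,
         2.31439760e-04],
       [ 4.65411807e-04, -2.35898439e-01,  9.71777603e-01,
        -8.21098934e-02],
       [ 0.00000000e+00,  0.00000000e+00,  0.00000000e+00,
         1.00000000e+00]])}
```

View pics/top0.png

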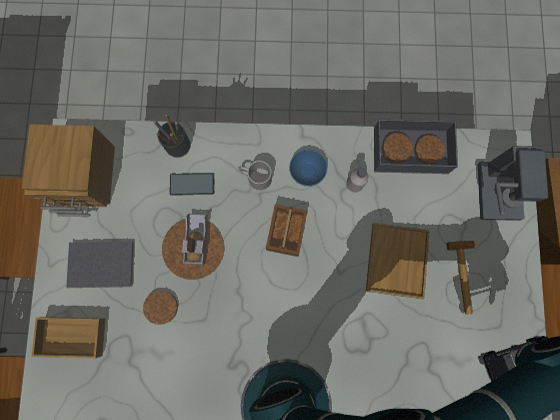

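View pics/scene0.png

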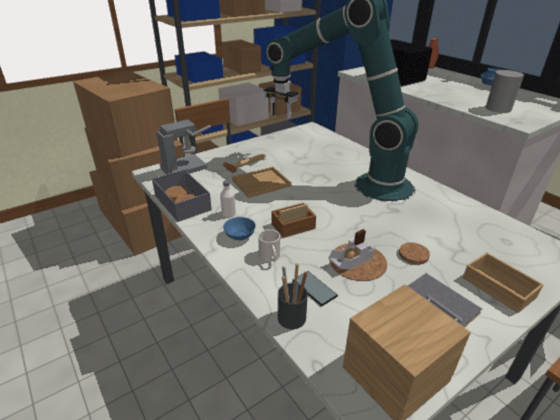

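The top view shows the well at about (288,229) px, with the divider running roughly vertically in the image. The mat and cup are at (193,249), lip up in the image, and the tray is at (398,260). Next I get rough world positions and zoom in.

```bash
cat > h.py <<'E'
from cell import status,cams,ctrl
import cv2,numpy as np
from scipy.spatial.transform import Rotation as R
def T_tool(s=None):
    s=s or status.state(); T=np.eye(4);T[:3,:3]=R.from_rotvec(s["tool_rot"]).as_matrix();T[:3,3]=s["tcp_pos"];return T
def cast(name,px,z,T=None):
    i=cams.camera_info(name);E=(T if T is not None else T_tool())@i["tool_from_camera"] if name=="wrist" else i["extrinsics"]
    px=np.atleast_2d(np.array(px,float));d=np.c_[(px[:,0]-i["cx"])/i["fx"],(px[:,1]-i["cy"])/i["fy"],np.ones(len(px))]@E[:3,:3].T
    return E[:3,3]+d*((z-E[2,3])/d[:,2])[:,None]
def shift(p,rotvec=None,T=None):
    "world target -> tool shift mm and turn deg"
    T=T if T is not None else T_tool();t=T[:3,:3].T@(np.array(p)-T[:3,3])*1000
    w=np.zeros(3) if rotvec is None else np.degrees((R.from_matrix(T[:3,:3]).inv()*R.from_rotvec(rotvec)).as_rotvec())
    return np.round(t,1),np.round(w,2)
def down(yaw): # tool x axis at yaw in world, z down
    return (R.from_euler("z",yaw)*R.from_euler("x",np.pi)).as_rotvec()
E
python3 - <<'E'
from h import *
r=lambda n,p,z:print(n,np.round(cast("top",p,z),3).tolist())
r("well rim",[[277,197],[309,205],[300,255],[266,249]],.065)
r("divider top",[[290,210],[286,244]],.092)
r("mat",[[163,249],[224,249],[193,218],[193,279]],.004)
r("tray",[[372,224],[429,227],[425,297],[367,291]],.022)
r("cuplip",[[196,212]],.036)
r("handle",[[193,236]],.126)
print(T_tool().round(3))
im=cv2.imread("pics/top0.png")[180:310,150:440];cv2.imwrite("pics/c.png",cv2.resize(im,None,fx=2.7,fy=2.7,interpolation=2))
E
```

```text
well rim [[0.666, 0.044, 0.065], [0.642, -0.062, 0.065], [0.475, -0.035, 0.065], [0.492, 0.076, 0.065]]
divider top [[0.618, 0.001, 0.092], [0.507, 0.012, 0.092]]
mat [[0.491, 0.424, 0.004], [0.496, 0.219, 0.004], [0.599, 0.329, 0.004], [0.393, 0.318, 0.004]]
tray [[0.59, -0.278, 0.022], [0.585, -0.47, 0.022], [0.352, -0.449, 0.022], [0.367, -0.259, 0.022]]
cuplip [[0.614, 0.315, 0.036]]
handle [[0.521, 0.304, 0.126]]
[[ 0.95   0.312 -0.     0.195]
 [ 0.312 -0.95   0.001 -0.594]
 [-0.    -0.001 -1.     0.302]
 [ 0.     0.     0.     1.   ]]
```

View pics/c.png

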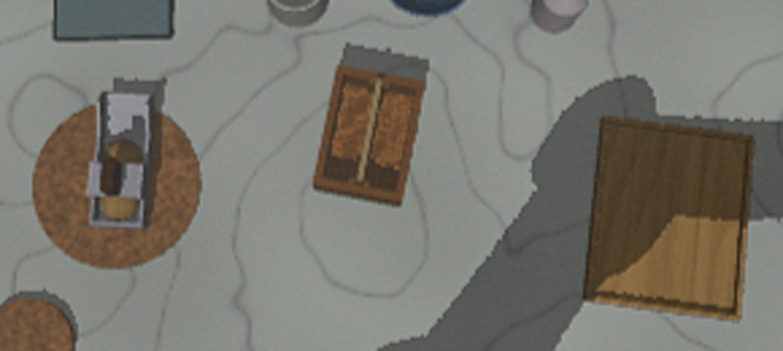

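The crop shows the well's true corners, separate from its shadow: (338,67), (427,84), (402,205) and (313,187). The divider's top edge runs (380,76) to (362,182), and the cup points roughly up in the image.

Run:
```python
from h import *
C=lambda n,p,z:(lambda w:(print(n,w.round(3)[:,:2].tolist(),w.mean(0).round(3),np.degrees(np.arctan2(*(w[0]-w[-1])[[1,0]])).round(1)),w)[1])(cast("top",np.array(p)/2.7+[150,180],z))
C("well",[[338,67],[427,84],[402,205],[313,187]],.065)
d=C("div",[[380,76],[362,182]],.092)
C("tray",[[601,117],[752,137],[741,319],[585,299]],.022)
C("cupfloor axis",[[128,93],[118,224]],.05)
yaw=np.arctan2(*(d[0]-d[1])[[1,0]])
for z in(.30,):
  print(shift([*d.mean(0)[:2]-.0*d[0,:2],z],down(yaw)))
```

```text
well [[0.639, 0.05], [0.621, -0.059], [0.472, -0.031], [0.491, 0.076]] [0.556 0.009 0.065] -10.1
div [[0.624, -0.001], [0.496, 0.018]] [0.56  0.008 0.092] -8.3
tray [[0.593, -0.28], [0.572, -0.468], [0.348, -0.447], [0.367, -0.258]] [ 0.47  -0.363  0.022] -5.6
cupfloor axis [[0.603, 0.307], [0.443, 0.31]] [0.523 0.309 0.05 ] -1.2
(array([ 534.5, -458.2,    2.6]), array([-6.000e-02,  2.000e-02,  2.648e+01]))
```

>>> arm_command(deltas=[534, -458, 0, 0, 0, 26.5, 94, 534, -458, 0, 0, 0, 26.5, 94, 534, -458, 0, 0, 0, 26.5, 94, 534, -458, 0, 0, 0, 26.5, 94, 534, -458, 0, 0, 0, 26.5, 94, 534, -458, 0, 0, 0, 26.5, 94, 534, -458, 0, 0, 0, 26.5, 94, 534, -458, 0, 0, 0, 26.5, 94, 534, -458, 0, 0, 0, 26.5, 94, 534, -458, 0, 0, 0, 26.5, 94, 534, -458, 0, 0, 0, 26.5, 94, 534, -458, 0, 0, 0, 26.5, 94])

```text
clock: 1.1
tcp_pos: [0.4521, -0.1682, 0.3027]
tool_rot: [3.133, -0.229, -0.0]
wrist_force: [1.0, -0.7, -0.2]
width: 0.999
```

Run:
```python
from h import *
s=status.state();print(s["clock"],s["tcp_pos"].round(3),s["dq"].round(2))
yaw=np.radians(-9)
print(shift([.558,.008,.30],down(yaw)))
```

```text
1.1 [ 0.452 -0.168  0.303] [-0.69  0.17 -0.39 -0.18  0.11  0.03 -1.12]
(array([  79.1, -189.8,    2.7]), array([0.  , 0.  , 0.64]))
```

>>> arm_command(deltas=[79, -190, 0, 0, 0, 0.6, 94, 79, -190, 0, 0, 0, 0.6, 94, 79, -190, 0, 0, 0, 0.6, 94, 79, -190, 0, 0, 0, 0.6, 94, 79, -190, 0, 0, 0, 0.6, 94, 79, -190, 0, 0, 0, 0.6, 94, 79, -190, 0, 0, 0, 0.6, 94, 79, -190, 0, 0, 0, 0.6, 94])

```text
clock: 1.77
tcp_pos: [0.5571, 0.0059, 0.3022]
tool_rot: [3.132, -0.245, -0.002]
wrist_force: [-0.9, -0.2, 0.3]
width: 1.0
```

Run:
```python
from h import *
s=status.state();print(s["clock"],s["tcp_pos"].round(4),s["dq"].round(2));np.save("T1.npy",T_tool(s))
cv2.imwrite("pics/w1.png",cams.grab_frame("wrist")[:,:,::-1])
```

```text
1.7667 [0.5571 0.0059 0.3022] [ 0.02 -0.01  0.01  0.01 -0.   -0.    0.  ]
```

View pics/w1.png

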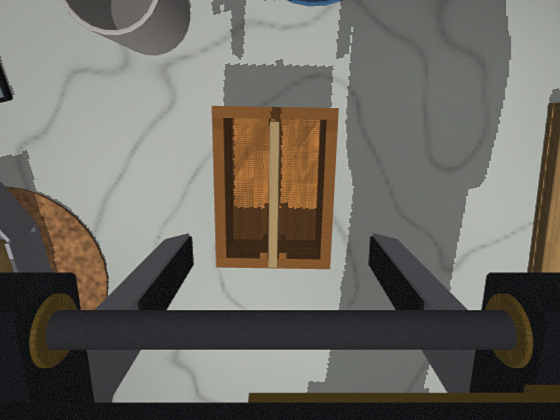

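The wrist view shows the well rim corners at (212,106), (338,108), (330,268) and (216,268). The divider's top edge runs (276,119) to (273,267), nearly aligned with the tool.

Run:
```python
from h import *
T=np.load("T1.npy")
w=cast("wrist",[[212,106],[338,108],[330,268],[216,268]],.065,T);print(w.round(4).tolist(),w.mean(0))
d=cast("wrist",[[276,120],[273,266]],.092,T);print(d.round(4),d.mean(0))
yw=np.arctan2(*((w[0]+w[1]-w[2]-w[3])[[1,0]]));yd=np.arctan2(*(d[0]-d[1])[[1,0]]);print(np.degrees([yw,yd]))
print(shift([*d.mean(0)[:2],.074+.078],down(yd)))
```

```text
[[0.6447, 0.0522, 0.065], [0.6262, -0.055, 0.065], [0.4796, -0.03, 0.065], [0.4966, 0.0785, 0.065]] [0.56175463 0.01143758 0.065     ]
[[ 0.6246 -0.0008  0.092 ]
 [ 0.5015  0.0215  0.092 ]] [0.56305449 0.01033971 0.092     ]
[ -9.87552233 -10.29646886]
(array([  5.3,  -6. , 150.4]), array([0.03, 0.04, 1.28]))
```

>>> arm_command(deltas=[5, -6, 40, 0, 0, 1.2, 40, 5, -6, 80, 0, 0, 1.2, 40, 5, -6, 110, 0, 0, 1.2, 40, 5, -6, 130, 0, 0, 1.2, 40, 5, -6, 145, 0, 0, 1.2, 40, 5, -6, 150, 0, 0, 1.2, 40, 5, -6, 150, 0, 0, 1.2, 40, 5, -6, 150, 0, 0, 1.2, 0, 5, -6, 150, 0, 0, 1.2, 0, 5, -6, 150, 0, 0, 1.2, 0, 5, -6, 150, 0, 0, 1.2, 0, 5, -6, 150, 0, 0, 1.2, 0])

```text
clock: 2.82
tcp_pos: [0.5635, 0.0114, 0.1532]
tool_rot: [-3.129, 0.278, -0.001]
wrist_force: [-0.3, 0.2, 0.5]
width: 0.186
```

>>> arm_command(deltas=[0, 0, 0, 0, 0, 0, 0, 0, 0, 0, 0, 0, 0, 0, 0, 0, 0, 0, 0, 0, 0, 0, 0, 0, 0, 0, 0, 0, 0, 0, -15, 0, 0, 0, 0, 0, 0, -40, 0, 0, 0, 0, 0, 0, -80, 0, 0, 0, 0, 0, 0, -120, 0, 0, 0, 0, 0, 0, -140, 0, 0, 0, 0, 0, 0, -140, 0, 0, 0, 0])

```text
clock: 3.65
tcp_pos: [0.5646, 0.0117, 0.2973]
tool_rot: [-3.129, 0.278, -0.01]
wrist_force: [0.0, 0.0, 0.3]
width: 0.079
```

Run:
```python
from h import *
s=status.state();print(s["clock"],s["tcp_pos"].round(4),s["width"]*94,s["wrist_force"].round(2))
cv2.imwrite("pics/s1.png",cams.grab_frame("scene")[:,:,::-1][100:320,100:480])
# tray, yaw -5.6
print(shift([.470,-.363,.29],down(np.radians(-5.6))))
```

```text
3.65 [0.5646 0.0117 0.2973] 7.419302150482425 [0.04 0.01 0.27]
(array([-26.4, 385.2,   4.4]), array([-0.02, -0.21, -4.55]))
```

View pics/s1.png

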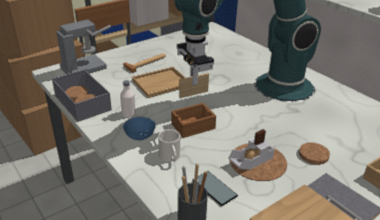

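The divider is out of the well and in the gripper. Now I carry it over the tray.

>>> arm_command(deltas=[-26, 385, 0, 0, 0, -4.5, 0, -26, 385, 0, 0, 0, -4.5, 0, -26, 385, 0, 0, 0, -4.5, 0, -26, 385, 0, 0, 0, -4.5, 0, -26, 385, 0, 0, 0, -4.5, 0, -26, 385, 0, 0, 0, -4.5, 0, -26, 385, 0, 0, 0, -4.5, 0, -26, 385, 0, 0, 0, -4.5, 0, -26, 385, 0, 0, 0, -4.5, 0, -26, 385, 0, 0, 0, -4.5, 0, -26, 385, 40, 0, 0, -4.5, 0, -26, 385, 70, 0, 0, -4.5, 0])

```text
clock: 4.7
tcp_pos: [0.4689, -0.3638, 0.2203]
tool_rot: [3.138, -0.158, -0.001]
wrist_force: [0.6, 0.2, -1.7]
width: 0.085
```

Run:
```python
from h import *
s=status.state();print(s["clock"],s["tcp_pos"].round(4),s["width"]*94,s["dq"].round(2))
print(shift([.470,-.363,.152],down(np.radians(-5.6))))
```

```text
4.7 [ 0.4689 -0.3638  0.2203] 7.970337219606757 [-0.06  0.44  0.03  0.31  0.11 -0.68 -0.09]
(array([ 1. , -0.9, 68.3]), array([ 0.  ,  0.02, -0.17]))
```

>>> arm_command(deltas=[0, 0, 35, 0, 0, 0, 0, 0, 0, 60, 0, 0, 0, 0, 0, 0, 70, 0, 0, 0, 0, 0, 0, 72, 0, 0, 0, 0, 0, 0, 72, 0, 0, 0, 0, 0, 0, 72, 0, 0, 0, 36, 0, 0, 72, 0, 0, 0, 36, 0, 0, 72, 0, 0, 0, 36, 0, 0, 40, 0, 0, 0, 36, 0, 0, 0, 0, 0, 0, 60, 0, 0, -40, 0, 0, 0, 60, 0, 0, -80, 0, 0, 0, 60])

```text
clock: 5.7
tcp_pos: [0.4696, -0.3627, 0.3049]
tool_rot: [3.138, -0.155, 0.0]
wrist_force: [-0.1, -0.7, -0.8]
width: 0.544
```

Run:
```python
from h import *
s=status.state();print(s["clock"],s["tcp_pos"].round(4),s["width"]*94,s["wrist_force"])
cv2.imwrite("pics/w2.png",cams.grab_frame("wrist")[:,:,::-1])
# view pose of cup: camera above, tool down yaw ~-1
print(shift([.50,.31,.30],down(np.radians(-2))))
```

```text
5.7 [ 0.4696 -0.3627  0.3049] 51.179536893463634 [-0.12157037 -0.68942093 -0.79148994]
(array([ -38. , -673.5,    9.3]), array([ 0.31, -0.48, -3.65]))
```

View pics/w2.png

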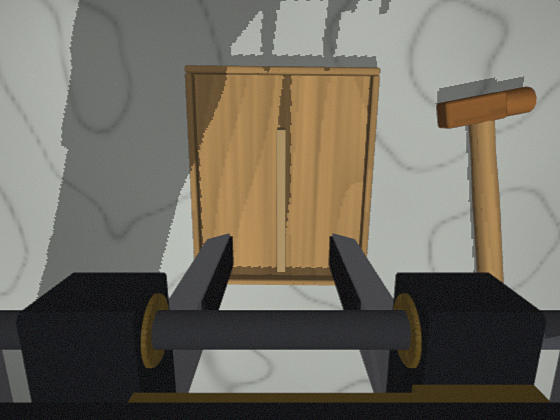

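The divider stands on edge near the middle of the tray, released. Next I go over to the cup.

>>> arm_command(deltas=[-38, -673, 0, 0, 0, -3.6, 60, -38, -673, 0, 0, 0, -3.6, 60, -38, -673, 0, 0, 0, -3.6, 60, -38, -673, 0, 0, 0, -3.6, 60, -38, -673, 0, 0, 0, -3.6, 60, -38, -673, 0, 0, 0, -3.6, 60, -38, -673, 0, 0, 0, -3.6, 60, -38, -673, 0, 0, 0, -3.6, 60, -38, -673, 0, 0, 0, -3.6, 60, -38, -673, 0, 0, 0, -3.6, 60, -38, -673, 0, 0, 0, -3.6, 60, -38, -673, 0, 0, 0, -3.6, 60])

```text
clock: 6.75
tcp_pos: [0.4906, 0.1386, 0.3033]
tool_rot: [3.141, -0.057, 0.002]
wrist_force: [0.9, -0.5, -0.1]
width: 0.637
```

Run:
```python
from h import *
print(shift([.47,.31,.32],down(np.radians(-2))))
```

```text
(array([ -26.7, -170.6,  -16.7]), array([ 0.  , -0.08, -0.07]))
```

>>> arm_command(deltas=[-27, -165, -17, 0, 0, 0, 60, -27, -165, -17, 0, 0, 0, 60, -27, -165, -17, 0, 0, 0, 60, -27, -165, -17, 0, 0, 0, 60, -27, -165, -17, 0, 0, 0, 60, -27, -165, -17, 0, 0, 0, 60, -27, -165, -17, 0, 0, 0, 60])

```text
clock: 7.33
tcp_pos: [0.4699, 0.302, 0.3197]
tool_rot: [3.141, -0.056, 0.0]
wrist_force: [0.5, 0.3, -0.5]
width: 0.642
```

Run:
```python
from h import *
s=status.state();print(s["clock"],s["tcp_pos"].round(4),s["dq"].round(2));np.save("T3.npy",T_tool(s))
cv2.imwrite("pics/w3.png",cams.grab_frame("wrist")[:,:,::-1])
```

```text
7.3333 [0.4699 0.302  0.3197] [ 0.03 -0.01  0.01  0.01  0.   -0.    0.  ]
```

View pics/w3.png

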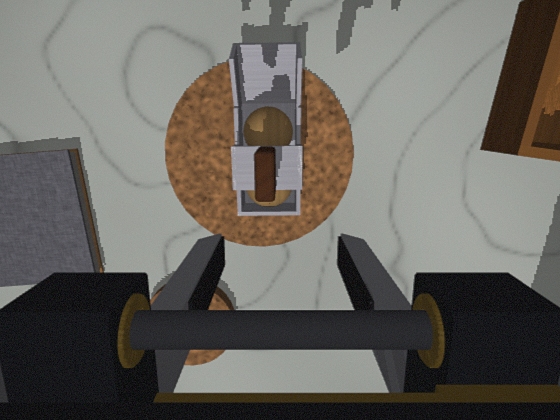

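Run:
```python
from h import *
T=np.load("T3.npy");im=cv2.imread("pics/w3.png");hsv=cv2.cvtColor(im,cv2.COLOR_BGR2HSV)
dark=((im.max(2)<110)&(hsv[...,1]>100)).astype(np.uint8);dark[:, :245]=0;dark[:,285:]=0;dark[:140]=0;dark[215:]=0
n,l,st,_=cv2.connectedComponentsWithStats(dark);i=1+st[1:,4].argmax();print(st[i])
v=hsv[...,2]; print(v[140:210:2,265].tolist())
for r in(150,160,175,190,198): 
    c=np.where(l[r]==i)[0];print(r,c.min(),c.max(),v[r,c.min():c.max():3].tolist())
c=lambda p,z:cast("wrist",p,z,T).round(4)
mk=((hsv[...,0]<14)&(hsv[...,1]>90)).astype(np.uint8);n,l,st,_=cv2.connectedComponentsWithStats(mk);
i=l[180,195];ct=max(cv2.findContours((l==i).astype(np.uint8),0,1)[0],key=cv2.contourArea);h=cv2.convexHull(ct)[:,0]
w=cast("wrist",h,.004,T)[:,:2];A=np.c_[2*w,np.ones(len(w))];
x=np.linalg.lstsq(A,(w**2).sum(1),rcond=None)[0];rad=np.sqrt(x[2]+x[0]**2+x[1]**2);print("mat",x[:2],rad,np.abs(np.hypot(*(w-x[:2]).T)-rad).max())
print("rim back L/R",c([[237,214],[300,214]],.05),"lip",c([[234,45],[300,45]],.04))
print("handle top cand",c([[265,148],[265,200]],.130))
```

```text
[ 255  147   21   55 1047]
[84, 85, 85, 59, 37, 36, 55, 62, 67, 67, 69, 69, 69, 72, 74, 70, 71, 70, 68, 69, 63, 68, 74, 72, 75, 75, 73, 73, 68, 67, 68, 147, 135, 68, 73]
150 258 274 [28, 34, 39, 28, 33, 20]
160 255 274 [55, 69, 70, 67, 69, 76, 56]
175 255 274 [66, 75, 74, 71, 71, 68, 56]
190 255 275 [74, 74, 76, 70, 74, 74, 55]
198 255 274 [76, 73, 66, 69, 70, 74, 53]
mat [0.34027301 0.30804367] 0.422579808769044 0.00016851431562875385
rim back L/R [[0.4459 0.3476 0.05  ]
 [0.4436 0.2832 0.05  ]] lip [[0.6078 0.3412 0.04  ]
 [0.6057 0.2791 0.04  ]]
handle top cand [[0.5178 0.3122 0.13  ]
 [0.4775 0.3141 0.13  ]]
```

The wrist view shows the handle top at cols 255–275, rows 151–201. The lip is at row 45, the back rim at row 214, and the mat spans cols 165–353. The cup yaw is about -1.8°.

```bash
cat >> h.py <<'E'
def pose(gp,yaw,phi,back=0):
    "tool with grasp point gp, pitched phi deg forward, drawn back -> p, rotvec"
    r=R.from_rotvec(down(np.radians(yaw)))*R.from_euler("y",phi,degrees=True)
    return np.array(gp)-(.078+back)*r.apply([0,0,1]),r.as_rotvec()
E
python3 - <<'E'
from h import *
T=np.load("T3.npy")
c=cast("wrist",[[165,152],[353,152],[262,245]],.004,T);print("mat",c.round(4),(c[0]+c[1])/2, c[2]+[.105,0,0])
print(cast("top",[[163,249],[224.5,249]],.004).mean(0))
for b in(.08,0): p,r=pose([.496,.3132,.107],-1.8,35,b);print(p.round(3),shift(p,r))
E
```

```text
mat [[0.5076 0.429  0.004 ]
 [0.5003 0.2208 0.004 ]
 [0.3949 0.3267 0.004 ]] [0.50393375 0.32490565 0.004     ] [0.49992655 0.32674598 0.004     ]
[0.4932455  0.32067481 0.004     ]
[0.405 0.316 0.236] (array([-65.3, -12.4,  83.2]), array([ 0.13, 34.99, -0.3 ]))
[0.451 0.315 0.171] (array([-19.4, -12.7, 148.7]), array([ 0.13, 34.99, -0.3 ]))
```

>>> arm_command(deltas=[-20, -12, 15, 0, 7, 0, 50, -40, -12, 30, 0, 14, 0, 50, -55, -12, 50, 0, 21, 0, 50, -65, -12, 70, 0, 28, 0, 50, -65, -12, 83, 0, 35, 0, 50, -65, -12, 83, 0, 35, 0, 50, -65, -12, 83, 0, 35, 0, 50])

```text
clock: 7.97
tcp_pos: [0.4161, 0.3155, 0.2472]
tool_rot: [3.06, -0.057, 0.543]
wrist_force: [0.8, 0.6, -0.7]
width: 0.533
```

Run:
```python
from h import *
s=status.state();print(s["clock"],s["tcp_pos"].round(4),s["dq"].round(2),s["joints"].round(2));T=T_tool(s)
im=cams.grab_frame("wrist")[:,:,::-1];cv2.imwrite("pics/w4.png",im)
p,r=pose([.496,.3132,.107],-1.8,35,0);print(p.round(3),shift(p,r,T))
```

```text
7.9667 [0.4161 0.3155 0.2472] [-1.32  0.05  1.35  0.2  -0.02 -0.34 -0.1 ] [-0.83  0.22 -0.    2.06  0.46  0.69 -2.77]
[0.451 0.315 0.171] (array([ 6.7, -2.6, 83.8]), array([ 1.6 , 14.85,  0.17]))
```

View pics/w4.png

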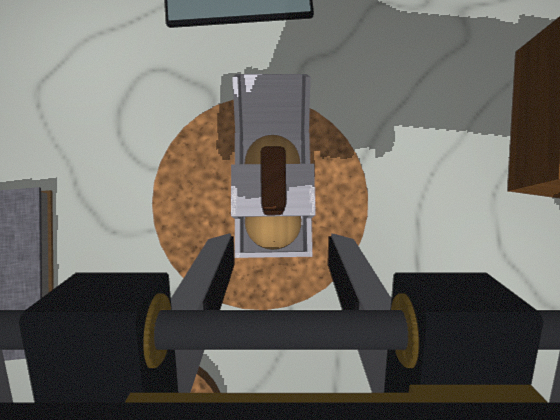

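Joint 7 is at -2.77, close to its -2.82 limit. I'll spin the tool a half turn for the mirror grasp: upright first, then spin.

Run:
```python
from h import *
p,r=pose([.46,.3132,.25],-1.8,0,0);print(p.round(3),shift(p,r))
```

```text
[0.46  0.313 0.328] (array([ 70.7,   3.4, -61.3]), array([  1.65, -20.16,  -0.17]))
```

>>> arm_command(deltas=[70, 3, -61, 0, -20, 0, 50, 70, 3, -61, 0, -20, 0, 50, 70, 3, -61, 0, -20, 0, 50, 70, 3, -61, 0, -20, 0, 50, 70, 3, -61, 0, -20, 0, 50])

```text
clock: 8.43
tcp_pos: [0.4626, 0.3125, 0.3296]
tool_rot: [3.116, -0.069, 0.002]
wrist_force: [-0.3, 0.3, -1.8]
width: 0.533
```

>>> arm_command(deltas=[0, 0, 0, 0, 0, -80, 50, 0, 0, 0, 0, 0, -80, 50, 0, 0, 0, 0, 0, -80, 50, 0, 0, 0, 0, 0, -80, 50, 0, 0, 0, 0, 0, -80, 50, 0, 0, 0, 0, 0, -80, 50, 0, 0, 0, 0, 0, -80, 50, 0, 0, 0, 0, 0, -80, 50, 0, 0, 0, 0, 0, -80, 50, 0, 0, 0, 0, 0, -80, 50, 0, 0, 0, 0, 0, -80, 50, 0, 0, 0, 0, 0, -80, 50])

```text
clock: 9.43
tcp_pos: [0.4596, 0.3139, 0.328]
tool_rot: [2.422, 1.966, -0.025]
wrist_force: [-0.3, -0.4, -0.2]
width: 0.537
```

Run:
```python
from h import *
s=status.state();print(s["clock"],s["tcp_pos"].round(4),s["joints"].round(2));print(T_tool(s).round(3))
p,r=pose([.46,.3132,.25],178.2,0,0);print(p.round(3),shift(p,r))
```

```text
9.4333 [0.4596 0.3139 0.328 ] [-0.45  0.29 -0.26  1.74  0.1   1.14 -0.95]
[[ 0.206  0.979  0.001  0.46 ]
 [ 0.978 -0.205 -0.027  0.314]
 [-0.026  0.007 -1.     0.328]
 [ 0.     0.     0.     1.   ]]
[0.46  0.313 0.328] (array([-0.6,  0.6, -0. ]), array([  -1.02,    1.42, -100.05]))
```

>>> arm_command(deltas=[0, 0, 0, -1, 1.4, -100, 50, 0, 0, 0, -1, 1.4, -100, 50, 0, 0, 0, -1, 1.4, -100, 50, 0, 0, 0, -1, 1.4, -100, 50, 0, 0, 0, -1, 1.4, -100, 50, 0, 0, 0, -1, 1.4, -100, 50, 0, 0, 0, -1, 1.4, -100, 50, 0, 0, 0, -1, 1.4, -100, 50, 0, 0, 0, -1, 1.4, -100, 50, 0, 0, 0, -1, 1.4, -100, 50, 0, 0, 0, -1, 1.4, -100, 50, 0, 0, 0, -1, 1.4, -100, 50])

```text
clock: 10.43
tcp_pos: [0.4597, 0.3141, 0.3282]
tool_rot: [0.441, 3.107, -0.004]
wrist_force: [-0.2, 0.3, 0.9]
width: 0.534
```

Run:
```python
from h import *
s=status.state();print(s["clock"],s["tcp_pos"].round(4),s["joints"].round(2))
p,r=pose([.496,.3132,.107],178.2,-35,.08);print(p.round(3),shift(p,r))
```

```text
10.4333 [0.4597 0.3141 0.3282] [-0.25  0.31 -0.49  1.74  0.16  1.13  0.49]
[0.405 0.316 0.236] (array([ 53. , -13. ,  91.6]), array([ -4.54, -34.6 , -13.86]))
```

>>> arm_command(deltas=[53, -13, 92, -4.5, -34.6, -13.9, 50, 53, -13, 92, -4.5, -34.6, -13.9, 50, 53, -13, 92, -4.5, -34.6, -13.9, 50, 53, -13, 92, -4.5, -34.6, -13.9, 50, 53, -13, 92, -4.5, -34.6, -13.9, 50, 53, -13, 92, -4.5, -34.6, -13.9, 50, 53, -13, 92, -4.5, -34.6, -13.9, 50, 53, -13, 92, -4.5, -34.6, -13.9, 50])

```text
clock: 11.1
tcp_pos: [0.4051, 0.3166, 0.2362]
tool_rot: [0.044, 2.533, -0.013]
wrist_force: [-0.2, 0.5, -0.0]
width: 0.532
```

Run:
```python
from h import *
s=status.state();print(s["clock"],s["tcp_pos"].round(4),s["joints"].round(2),s["dq"].round(2))
p,r=pose([.496,.3132,.107],178.2,-35,0);print(p.round(3),shift(p,r))
```

```text
11.1 [0.4051 0.3166 0.2362] [-0.62  0.23 -0.35  2.19  1.07  0.67 -0.27] [ 0.03  0.01 -0.   -0.04 -0.05  0.01  0.05]
[0.451 0.315 0.171] (array([-0.7, -0.5, 80.1]), array([-0.05, -0.17, -0.16]))
```

>>> arm_command(deltas=[0, 0, 30, 0, 0, 0, 50, 0, 0, 60, 0, 0, 0, 50, 0, 0, 75, 0, 0, 0, 50, 0, 0, 80, 0, 0, 0, 50, 0, 0, 80, 0, 0, 0, 50, 0, 0, 80, 0, 0, 0, 0, 0, 0, 80, 0, 0, 0, 0, 0, 0, 80, 0, 0, 0, 0, 0, 0, 80, 0, 0, 0, 0, 0, 0, 80, 0, 0, 0, 0, 0, 0, 80, 0, 0, 0, 0, 0, 0, 80, 0, 0, 0, 0])

```text
clock: 12.1
tcp_pos: [0.4517, 0.3154, 0.1715]
tool_rot: [0.042, 2.531, -0.013]
wrist_force: [-4.7, -2.2, 7.1]
width: 0.165
```

Run:
```python
from h import *
s=status.state();print(s["clock"],s["tcp_pos"].round(4),s["width"]*94,s["wrist_force"].round(1))
im=cams.grab_frame("scene")[:,:,::-1];cv2.imwrite("pics/s5.png",cv2.resize(im[170:320,230:430],None,fx=3,fy=3))
```

```text
12.1 [0.4517 0.3154 0.1715] 15.474077450075365 [-4.7 -2.2  7.1]
```

View pics/s5.png

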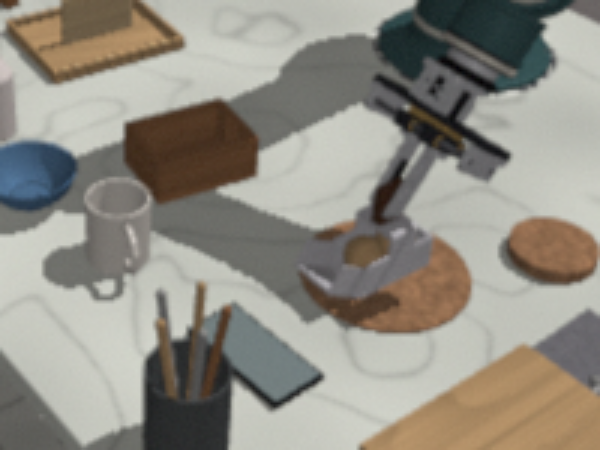

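The fingers hold the handle squarely at about 15.5 mm, with the balls in the cup and the well empty. Now I work out the lift and pour waypoints.

```bash
cat >> h.py <<'E'
WC=np.array([.5615,.0112]);WY=-10.
def pour(th,lx,lz,ly=0,wy=WY):
    t=np.radians(th);f=lambda x,z:np.array([x*np.cos(t)+z*np.sin(t),-x*np.sin(t)+z*np.cos(t)])
    g=np.array([lx,lz])-f(.107,-.027)+f(-.004,.040)
    c,s=np.cos(np.radians(WY)),np.sin(np.radians(WY))
    return pose([WC[0]+c*g[0]-s*ly,WC[1]+s*g[0]+c*ly,g[1]],wy+180,-(35-th),0)
E
python3 - <<'E'
from h import *
T=T_tool()
p,r=pose([.496,.3132,.107],178.2,-35,0)
print("lift",shift(p+[-0.02,0,.16],r,T))
for a in((0,-.04,.20),(15,-.04,.16),(28,-.035,.09),(28,-.035,.078),(50,-.035,.078)): q,r=pour(*a);print(a,q.round(3),shift(q,r,T))
E
```

```text
lift (array([ -74.7,   -1.4, -142.3]), array([-0.05, -0.01, -0.09]))
(0, -0.04, 0.2) [0.369 0.045 0.331] (array([ -30.9, -272.7, -173.1]), array([ 4.65, -0.01,  6.63]))
(15, -0.04, 0.16) [0.407 0.038 0.327] (array([ -60.3, -278.2, -147.4]), array([ 3.76, 14.97,  7.2 ]))
(28, -0.035, 0.09) [0.452 0.03  0.279] (array([ -69.6, -284.7,  -82.2]), array([ 2.94, 27.94,  7.63]))
(28, -0.035, 0.078) [0.452 0.03  0.267] (array([ -62.7, -284.7,  -72.4]), array([ 2.94, 27.94,  7.63]))
(50, -0.035, 0.078) [0.527 0.017 0.281] (array([-133. , -295.4,  -41.2]), array([ 1.46, 49.91,  8.23]))
```

>>> arm_command(deltas=[-5, 0, -9, 0, 0, 0, 0, -14, 0, -27, 0, 0, 0, 0, -24, 0, -46, 0, 0, 0, 0, -34, 0, -65, 0, 0, 0, 0, -44, 0, -84, 0, 0, 0, 0, -54, 0, -103, 0, 0, 0, 0, -64, 0, -122, 0, 0, 0, 0, -72, 0, -136, 0, 0, 0, 0, -75, 0, -142, 0, 0, 0, 0, -75, 0, -142, 0, 0, 0, 0])

```text
clock: 12.98
tcp_pos: [0.4319, 0.316, 0.3315]
tool_rot: [0.043, 2.53, -0.012]
wrist_force: [0.9, 1.2, -2.5]
width: 0.167
```

Run:
```python
from h import *
s=status.state();print(s["clock"],s["tcp_pos"].round(4),s["width"]*94,s["wrist_force"].round(1),R.from_rotvec(s["tool_rot"]).as_matrix()[:,2].round(3));T=T_tool(s)
im=cams.grab_frame("scene")[:,:,::-1];cv2.imwrite("pics/s6.png",cv2.resize(im[130:320,230:430],None,fx=3,fy=3))
for a in((0,-.04,.20),(15,-.04,.16)): q,r=pour(*a);print(a,q.round(3),shift(q,r,T))
```

```text
12.9833 [0.4319 0.316  0.3315] 15.676708427241847 [ 0.9  1.2 -2.5] [ 0.574 -0.018 -0.819]
(0, -0.04, 0.2) [0.369 0.045 0.331] (array([  44.5, -272.8,  -30.8]), array([4.7 , 0.04, 6.59]))
(15, -0.04, 0.16) [0.407 0.038 0.327] (array([  15.1, -278.3,   -5.1]), array([ 3.81, 15.01,  7.16]))
```

View pics/s6.png

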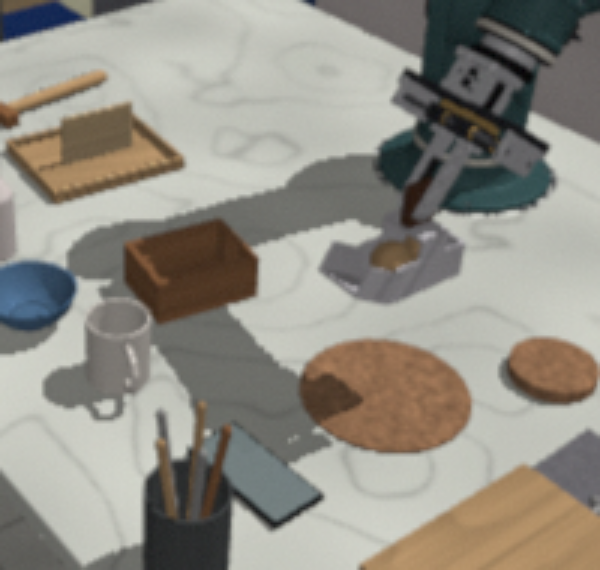

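The cup is lifted level with both balls inside and no slip. The fingers are steady at 15.7 mm. Now I carry it to the well.

>>> arm_command(deltas=[3, -12, -2, 0.3, 0, 0.3, 0, 8, -40, -5, 0.8, 0, 1, 0, 13, -70, -9, 1.3, 0, 1.7, 0, 18, -100, -12, 1.8, 0, 2.5, 0, 22, -130, -15, 2.3, 0, 3.2, 0, 27, -160, -18, 2.8, 0, 3.9, 0, 32, -190, -21, 3.3, 0, 4.6, 0, 37, -220, -25, 3.8, 0, 5.3, 0, 41, -245, -28, 4.2, 0, 5.9, 0, 43, -262, -30, 4.5, 0, 6.3, 0, 44, -271, -31, 4.7, 0, 6.6, 0, 44, -273, -31, 4.7, 0, 6.6, 0])

```text
clock: 14.03
tcp_pos: [0.3683, 0.0434, 0.3297]
tool_rot: [0.223, 2.524, -0.072]
wrist_force: [-0.1, 0.8, -3.3]
width: 0.168
```

Run:
```python
from h import *
s=status.state();print(s["clock"],s["tcp_pos"].round(4),s["width"]*94,s["joints"].round(2));T=T_tool(s)
for a in((7,-.04,.18),(14,-.04,.16),(21,-.037,.125),(28,-.035,.09),(28,-.035,.078)): q,r=pour(*a);print(a,q.round(3),shift(q,r,T))
```

```text
14.0333 [0.3683 0.0434 0.3297] 15.745865266120715 [-0.35 -0.32 -0.05  2.43  0.57  0.58  0.59]
(7, -0.04, 0.18) [0.386 0.042 0.329] (array([-13.7,   1.8,  10.6]), array([-0.15,  6.9 , -0.07]))
(14, -0.04, 0.16) [0.404 0.039 0.325] (array([-27. ,   1.9,  25. ]), array([-0.15, 13.9 , -0.08]))
(21, -0.037, 0.125) [0.428 0.035 0.303] (array([-34.3,   2. ,  56.5]), array([-0.14, 20.9 , -0.09]))
(28, -0.035, 0.09) [0.452 0.03  0.279] (array([-40.4,   2.1,  90.4]), array([-0.14, 27.9 , -0.09]))
(28, -0.035, 0.078) [0.452 0.03  0.267] (array([-33.5,   2.1, 100.3]), array([-0.14, 27.9 , -0.09]))
```

>>> arm_command(deltas=[-7, 1, 5, 0, 3.5, 0, 0, -14, 2, 11, 0, 7, 0, 0, -20, 2, 18, 0, 10.5, 0, 0, -27, 2, 25, 0, 14, 0, 0, -31, 2, 41, 0, 17.5, 0, 0, -34, 2, 56, 0, 21, 0, 0, -37, 2, 73, 0, 24.5, 0, 0, -40, 2, 88, 0, 28, 0, 0, -36, 2, 97, 0, 28, 0, 0, -34, 2, 100, 0, 28, 0, 0, -34, 2, 100, 0, 28, 0, 0])

```text
clock: 14.95
tcp_pos: [0.4524, 0.0322, 0.2667]
tool_rot: [0.263, 3.01, -0.02]
wrist_force: [-0.0, -0.1, -2.6]
width: 0.168
```

Run:
```python
from h import *
s=status.state();print(s["clock"],s["tcp_pos"].round(4),s["width"]*94,s["wrist_force"].round(1));T=T_tool(s)
im=cams.grab_frame("top")[:,:,::-1];a=cv2.resize(im[180:290,230:340],None,fx=3.6,fy=3.6)
im=cams.grab_frame("scene")[:,:,::-1];b=cv2.resize(im[150:260,230:340],None,fx=3.6,fy=3.6)
cv2.imwrite("pics/s7.png",np.hstack([a,b]))
for th in range(30,53,2): q,r=pour(th,-.035,.078);print(th,*shift(q,r,T))
```

```text
14.95 [0.4524 0.0322 0.2667] 15.815723303614536 [-0.  -0.1 -2.6]
30 [-6.9 -1.8 -1.7] [-0.17  1.9   0.04]
32 [-13.8  -1.8  -3.2] [-0.17  3.9   0.03]
34 [-20.8  -1.8  -4.4] [-0.17  5.9   0.03]
36 [-27.9  -1.8  -5.4] [-0.17  7.9   0.03]
38 [-34.9  -1.8  -6.2] [-0.17  9.9   0.02]
40 [-42.   -1.8  -6.7] [-0.17 11.9   0.02]
42 [-49.1  -1.8  -6.9] [-0.17 13.9   0.02]
44 [-56.2  -1.8  -6.9] [-1.70e-01  1.59e+01  1.00e-02]
46 [-63.3  -1.8  -6.7] [-1.80e-01  1.79e+01  1.00e-02]
48 [-70.4  -1.8  -6.2] [-1.80e-01  1.99e+01  1.00e-02]
50 [-77.4  -1.8  -5.5] [-1.80e-01  2.19e+01  1.00e-02]
52 [-84.5  -1.8  -4.5] [-0.18 23.9   0.  ]
```

View pics/s7.png

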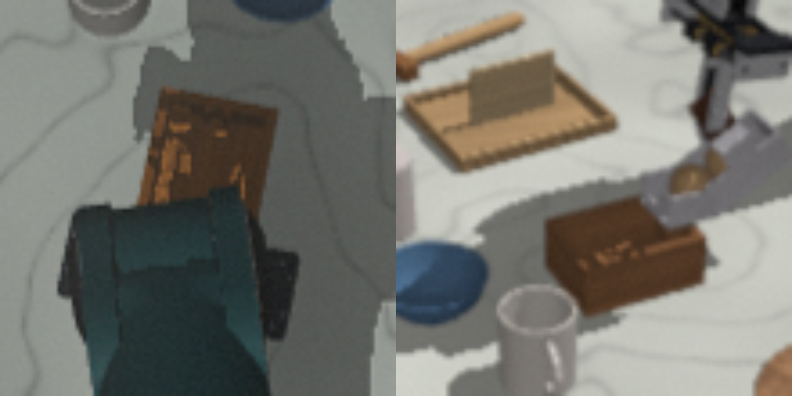

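The lip is just inside the near end of the well and both balls are still in the cup. Now I tilt slowly about the lip.

>>> arm_command(deltas=[-7, -1, -2, 0, 2, 0, 0, -14, -1, -3, 0, 4, 0, 0, -21, -1, -4, 0, 6, 0, 0, -28, -1, -5, 0, 8, 0, 0, -35, -1, -6, 0, 10, 0, 0, -38, -1, -6.5, 0, 11, 0, 0, -42, -1, -7, 0, 12, 0, 0, -42, -1, -7, 0, 12, 0, 0, -42, -1, -7, 0, 12, 0, 0, -42, -1, -7, 0, 12, 0, 0, -42, -1, -7, 0, 12, 0, 0, -42, -1, -7, 0, 12, 0, 0])

```text
clock: 16.05
tcp_pos: [0.493, 0.0239, 0.2803]
tool_rot: [-0.266, -3.043, -0.01]
wrist_force: [-0.7, -0.2, -3.0]
width: 0.168
```

Run:
```python
from h import *
s=status.state();print(s["clock"],s["tcp_pos"].round(4),s["width"]*94,s["wrist_force"].round(1));T=T_tool(s)
im=cams.grab_frame("scene")[:,:,::-1];b=cv2.resize(im[130:260,220:350],None,fx=3.6,fy=3.6)
cv2.imwrite("pics/s8.png",b)
for th in range(42,57,2): q,r=pour(th,-.035,.078);print(th,*shift(q,r,T))
```

```text
16.05 [0.493  0.0239 0.2803] 15.813227828316139 [-0.7 -0.2 -3. ]
42 [-6.5 -0.6  0.2] [-0.06  1.99 -0.01]
44 [-13.5  -0.6  -1.2] [-0.06  3.99 -0.01]
46 [-20.5  -0.6  -2.5] [-0.06  5.99 -0.01]
48 [-27.5  -0.6  -3.4] [-0.06  7.99 -0.01]
50 [-34.6  -0.6  -4.2] [-0.06  9.99 -0.01]
52 [-41.7  -0.6  -4.7] [-6.000e-02  1.199e+01 -1.000e-02]
54 [-48.8  -0.6  -4.9] [-6.000e-02  1.399e+01 -1.000e-02]
56 [-55.9  -0.6  -4.9] [-6.000e-02  1.599e+01 -1.000e-02]
```

View pics/s8.png

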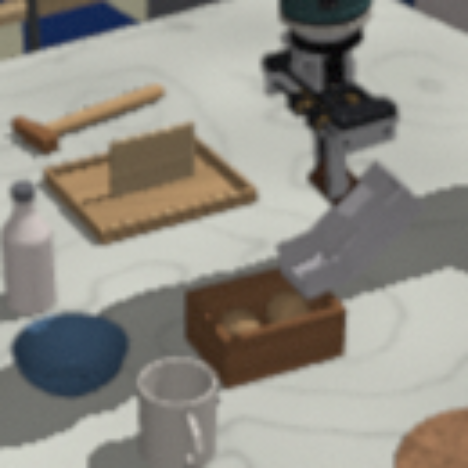

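Both balls lie in the well and the cup looks empty. I now back out: raise it tilted, then level it.

Run:
```python
from h import *
T=T_tool()
for a in((40,-.035,.10),(40,-.04,.15),(26,-.04,.18),(13,-.04,.20),(0,-.04,.205)): q,r=pour(*a);print(a,q.round(3),shift(q,r,T))
```

```text
(40, -0.035, 0.1) [0.492 0.023 0.3  ] (array([  2.3,  -0.6, -20. ]), array([-0.07, -0.01, -0.01]))
(40, -0.04, 0.15) [0.487 0.024 0.35 ] (array([ 11.7,  -0.7, -69.4]), array([-0.07, -0.01, -0.01]))
(26, -0.04, 0.18) [0.441 0.032 0.366] (array([ 60.3,  -0.7, -80.7]), array([ -0.07, -14.01,   0.  ]))
(13, -0.04, 0.2) [0.402 0.039 0.363] (array([ 99.5,  -0.7, -73.9]), array([-7.000e-02, -2.701e+01,  1.000e-02]))
(0, -0.04, 0.205) [0.369 0.045 0.336] (array([130.5,  -0.7, -44.4]), array([-7.000e-02, -4.001e+01,  2.000e-02]))
```

>>> arm_command(deltas=[2, 0, -20, 0, 0, 0, 0, 7, 0, -45, 0, 0, 0, 0, 12, 0, -69, 0, 0, 0, 0, 36, 0, -76, 0, -7, 0, 0, 60, 0, -81, 0, -14, 0, 0, 80, 0, -78, 0, -20.5, 0, 0, 99, 0, -74, 0, -27, 0, 0, 115, 0, -61, 0, -33.5, 0, 0, 130, 0, -44, 0, -40, 0, 0, 130, 0, -44, 0, -40, 0, 0, 130, 0, -44, 0, -40, 0, 0, 130, 0, -44, 0, -40, 0, 0])

```text
clock: 17.1
tcp_pos: [0.37, 0.0455, 0.3361]
tool_rot: [0.221, 2.524, -0.071]
wrist_force: [1.3, -0.3, -1.8]
width: 0.171
```

Run:
```python
from h import *
s=status.state();print(s["clock"],s["tcp_pos"].round(4),s["width"]*94,s["wrist_force"].round(1));T=T_tool(s)
# cup centre -> mat (.500,.323): gp = (.496,.323)
for z in(.25,): p,r=pose([.496,.323,z],178.2,-35,0);print(p.round(3),shift(p,r,T))
# ball check from top
im=cams.grab_frame("top");i=cams.camera_info("top");E=np.linalg.inv(i["extrinsics"])
cv2.imwrite("pics/t9.png",im[:,:,::-1])
hsv=cv2.cvtColor(im,cv2.COLOR_RGB2HSV)
for y in range(208,258,3): print(y,hsv[y,264:312:3,2].tolist())
```

```text
17.1 [0.37   0.0455 0.3361] 16.03197630749104 [ 1.3 -0.3 -1.8]
[0.451 0.324 0.314] (array([-13.2, 288.8,  35.9]), array([-4.77, -0.08, -6.72]))
208 [148, 150, 135, 132, 97, 78, 94, 97, 103, 107, 102, 96, 94, 93, 92, 150]
211 [151, 148, 94, 100, 80, 102, 69, 57, 62, 52, 61, 85, 100, 101, 101, 150]
214 [149, 91, 93, 108, 58, 66, 68, 72, 72, 63, 65, 60, 59, 69, 98, 142]
217 [150, 90, 89, 105, 73, 64, 70, 83, 77, 80, 67, 67, 69, 88, 91, 92]
220 [150, 88, 91, 69, 123, 65, 75, 80, 78, 83, 72, 68, 66, 65, 95, 94]
223 [128, 92, 90, 66, 68, 67, 72, 78, 79, 80, 69, 64, 69, 67, 92, 94]
226 [148, 92, 74, 72, 67, 73, 69, 70, 70, 68, 71, 65, 70, 69, 90, 94]
229 [89, 91, 70, 62, 68, 67, 67, 72, 68, 65, 67, 66, 64, 71, 92, 90]
232 [149, 150, 68, 71, 93, 75, 70, 73, 70, 64, 67, 68, 63, 82, 91, 91]
235 [149, 145, 68, 68, 161, 112, 83, 85, 74, 69, 66, 65, 67, 92, 89, 91]
238 [147, 120, 67, 142, 144, 83, 141, 84, 86, 84, 63, 66, 66, 92, 87, 91]
241 [147, 73, 58, 152, 85, 85, 84, 86, 81, 80, 76, 66, 67, 89, 90, 88]
244 [150, 102, 60, 78, 85, 86, 80, 84, 82, 80, 69, 61, 66, 85, 91, 90]
247 [138, 103, 104, 77, 84, 86, 83, 82, 85, 80, 60, 63, 79, 80, 90, 89]
250 [151, 101, 78, 88, 88, 84, 84, 84, 84, 84, 63, 65, 94, 80, 86, 88]
253 [150, 148, 94, 90, 88, 87, 86, 84, 85, 77, 62, 61, 93, 88, 81, 87]
256 [151, 150, 82, 87, 88, 91, 85, 88, 85, 90, 102, 64, 90, 87, 78, 91]
```

>>> arm_command(deltas=[-1, 15, 2, -0.2, 0, -0.3, 0, -2, 45, 6, -0.7, 0, -1, 0, -4, 75, 10, -1.2, 0, -1.7, 0, -5, 105, 13, -1.7, 0, -2.4, 0, -6, 135, 17, -2.2, 0, -3.1, 0, -8, 165, 20, -2.7, 0, -3.8, 0, -9, 195, 24, -3.2, 0, -4.5, 0, -10, 225, 28, -3.7, 0, -5.2, 0, -12, 255, 32, -4.2, 0, -5.9, 0, -13, 278, 35, -4.6, 0, -6.5, 0, -13, 288, 36, -4.8, 0, -6.7, 0, -13, 289, 36, -4.8, 0, -6.7, 0])

```text
clock: 18.15
tcp_pos: [0.4515, 0.3267, 0.3123]
tool_rot: [0.038, 2.533, -0.012]
wrist_force: [-0.3, -0.3, -3.3]
width: 0.171
```

Run:
```python
from h import *
s=status.state();print(s["clock"],s["tcp_pos"].round(4),s["width"]*94,s["wrist_force"].round(1));T=T_tool(s)
for z in(.13,.109,.107): p,r=pose([.496,.323,z],178.2,-35,0);print(p.round(3),shift(p,r,T))
# cup attitude in wrist view: does the handle/cup still look aligned? metal-edge angle in scene crop
im=cams.grab_frame("wrist")[:,:,::-1];cv2.imwrite("pics/w10.png",im)
```

```text
18.15 [0.4515 0.3267 0.3123] 16.03802864241975 [-0.3 -0.3 -3.3]
[0.451 0.324 0.194] (array([67.8, -2.3, 97.1]), array([ 0.05, -0.16,  0.06]))
[0.451 0.324 0.173] (array([ 79.8,  -2.3, 114.3]), array([ 0.05, -0.16,  0.06]))
[0.451 0.324 0.171] (array([ 80.9,  -2.3, 116. ]), array([ 0.05, -0.16,  0.06]))
```

Lowering, slow near the mat, ending 1–2 mm above the original height.

>>> arm_command(deltas=[10, 0, 15, 0, 0, 0, 0, 25, -1, 36, 0, 0, 0, 0, 40, -2, 57, 0, 0, 0, 0, 55, -2, 78, 0, 0, 0, 0, 66, -2, 94, 0, 0, 0, 0, 72, -2, 104, 0, 0, 0, 0, 76, -2, 109, 0, 0, 0, 0, 78, -2, 112, 0, 0, 0, 0, 80, -2, 114, 0, 0, 0, 0, 80, -2, 114, 0, 0, 0, 0])

```text
clock: 19.03
tcp_pos: [0.4505, 0.3223, 0.1738]
tool_rot: [0.04, 2.531, -0.013]
wrist_force: [-0.9, 0.4, -2.3]
width: 0.167
```

Run:
```python
from h import *
s=status.state();print(s["clock"],s["tcp_pos"].round(4),s["width"]*94,s["wrist_force"].round(2));T=T_tool(s)
for z in(.107,.106): p,r=pose([.496,.323,z],178.2,-35,0);print(p.round(3),shift(p,r,T))
```

```text
19.0333 [0.4505 0.3223 0.1738] 15.703454978587654 [-0.9   0.43 -2.33]
[0.451 0.324 0.171] (array([1.1, 2.1, 2.8]), array([-0.01, -0.03, -0.01]))
[0.451 0.324 0.17 ] (array([1.6, 2.1, 3.6]), array([-0.01, -0.03, -0.01]))
```

>>> arm_command(deltas=[0.5, 0, 0.8, 0, 0, 0, 0, 1, 0, 1.7, 0, 0, 0, 0, 1, 0, 1.7, 0, 0, 0, 0])

```text
clock: 19.28
tcp_pos: [0.4506, 0.3228, 0.1721]
tool_rot: [0.04, 2.531, -0.012]
wrist_force: [0.1, 0.4, -2.6]
width: 0.169
```

Run:
```python
from h import *
s=status.state();print(s["clock"],s["tcp_pos"].round(4),s["wrist_force"].round(2))
```

```text
19.2833 [0.4506 0.3228 0.1721] [ 0.12  0.37 -2.62]
```

>>> arm_command(deltas=[0.6, 0, 0.8, 0, 0, 0, 0, 0.6, 0, 0.8, 0, 0, 0, 0, 0.6, 0, 0.8, 0, 0, 0, 0])

```text
clock: 19.53
tcp_pos: [0.4508, 0.323, 0.1714]
tool_rot: [0.04, 2.53, -0.011]
wrist_force: [-1.6, -0.4, 6.9]
width: 0.168
```

Contact is at +6.9 N. I release, let the fingers open, then retract along the tool axis.

>>> arm_command(deltas=[0, 0, 0, 0, 0, 0, 46, 0, 0, 0, 0, 0, 0, 46, 0, 0, 0, 0, 0, 0, 46, 0, 0, 0, 0, 0, 0, 46, 0, 0, 0, 0, 0, 0, 46, 0, 0, -15, 0, 0, 0, 46, 0, 0, -40, 0, 0, 0, 46, 0, 0, -75, 0, 0, 0, 46, 0, 0, -110, 0, 0, 0, 46, 0, 0, -140, 0, 0, 0, 46, 0, 0, -150, 0, 0, 0, 46, 0, 0, -150, 0, 0, 0, 46])

```text
clock: 20.53
tcp_pos: [0.3638, 0.3263, 0.2961]
tool_rot: [0.038, 2.528, -0.008]
wrist_force: [0.8, 0.4, -0.6]
width: 0.489
```

Run:
```python
from h import *
s=status.state();print(s["clock"],s["tcp_pos"].round(4),s["width"]*94,s["wrist_force"].round(2))
im=cams.grab_frame("top");cv2.imwrite("pics/t11.png",im[:,:,::-1]);hsv=cv2.cvtColor(im,cv2.COLOR_RGB2HSV)
# cup (metal grey-violet) inside the mat's disc
i=cams.camera_info("top");E=np.linalg.inv(i["extrinsics"])
def proj(p): c=E[:3,:3]@np.array(p)+E[:3,3];return np.round([i["fx"]*c[0]/c[2]+i["cx"],i["fy"]*c[1]/c[2]+i["cy"]],1)
print("expected px: cup centre rim",proj([.5,.323,.05]),"lip",proj([.607,.320,.04]),"well floor ctr",proj([.5615,.0112,.035]))
old=cv2.cvtColor(cv2.imread("pics/top0.png"),cv2.COLOR_BGR2GRAY).astype(int);new=cv2.cvtColor(im,cv2.COLOR_RGB2GRAY).astype(int)
for n,(x0,x1,y0,y1) in dict(mug=(240,276,155,188),glue=(345,370,150,192),bowl=(288,330,147,186),phone=(168,216,170,198),mallet=(445,475,238,314),book=(66,136,238,288)).items(): print(n,np.abs(old-new)[y0:y1,x0:x1].mean().round(1))
g=((hsv[...,1]<45)).astype(np.uint8);g[:205]=0;g[282:]=0;g[:,:168]=0;g[:,221:]=0
n,l,st,ce=cv2.connectedComponentsWithStats(g);k=[j for j in range(1,n) if st[j,4]>40];print([(st[j].tolist(),ce[j].round(1)) for j in k])
w=cv2.imread("pics/w10.png")
f=cams.grab_frame("wrist");cv2.imwrite("pics/w11.png",f[:,:,::-1]);np.save("T11.npy",T_tool(s))
# circles in well from the top view
c=cv2.HoughCircles(cv2.resize(cv2.cvtColor(im,cv2.COLOR_RGB2GRAY)[200:262,262:314],None,fx=6,fy=6,interpolation=2),cv2.HOUGH_GRADIENT,1.5,70,param1=60,param2=20,minRadius=38,maxRadius=55)
print(c[0][:4]/6+[262,200,0] if c is not None else c)
```

```text
20.5333 [0.3638 0.3263 0.2961] 45.980392856167164 [ 0.76  0.35 -0.63]
expected px: cup centre rim [190.8 245.3] lip [194.1 213.9] well floor ctr [286.2 229.8]
mug 5.7
glue 6.4
bowl 4.7
phone 5.4
mallet 31.4
book 4.6
[([168, 205, 53, 77, 2070], array([192. , 232.4])), ([187, 262, 34, 20, 234], array([210.1, 276.2]))]
None
```

Run:
```python
from h import *
i=cams.camera_info("scene");E=np.linalg.inv(i["extrinsics"])
def proj(p): c=E[:3,:3]@np.array(p)+E[:3,3];return np.round([i["fx"]*c[0]/c[2]+i["cx"],i["fy"]*c[1]/c[2]+i["cy"]],1)
im=cams.grab_frame("scene");cv2.imwrite("pics/s12.png",im[:,:,::-1])
c=[.496,.323];box=[proj([c[0]+a,c[1]+b,z]) for a in(-.02,.02) for b in(-.008,.008) for z in(.078,.130)]
print("handle expected",np.min(box,0),np.max(box,0))
hsv=cv2.cvtColor(im,cv2.COLOR_RGB2HSV);m=((im.max(2)<95)&(hsv[...,1]>100)).astype(np.uint8);m[:215]=0;m[275:]=0;m[:,335:]*=1;m[:,:335]=0;m[:,385:]=0
n,l,st,ce=cv2.connectedComponentsWithStats(m);k=1+st[1:,4].argmax();print("handle seen",st[k],ce[k].round(1))
for y in range(st[k][1],st[k][1]+st[k][3],2): x=np.where(l[y]==k)[0];print(y,x.min(),x.max(),end=' | ')
print()
# balls: top view hue/sat
t=cv2.cvtColor(cv2.imread("pics/t11.png"),cv2.COLOR_BGR2HSV)
o=cv2.cvtColor(cv2.imread("pics/top0.png"),cv2.COLOR_BGR2HSV)
for y in range(208,256,3): print(y,t[y,268:310:3,1].tolist(),t[y,268:310:3,2].tolist())
```

```text
handle expected [353.9 228.7] [367.  246.5]
handle seen [357 232   9  13  90] [361.  238.1]
232 363 365 | 234 358 365 | 236 358 365 | 238 358 364 | 240 357 364 | 242 357 364 | 244 357 360 | 
208 [10, 12, 150, 85, 107, 135, 131, 135, 142, 124, 69, 30, 14, 8] [150, 152, 95, 60, 81, 96, 101, 106, 106, 101, 96, 94, 94, 98]
211 [12, 13, 146, 101, 122, 113, 117, 112, 133, 114, 135, 135, 140, 45] [153, 153, 101, 71, 92, 79, 74, 66, 102, 78, 89, 100, 102, 102]
214 [11, 14, 135, 141, 151, 89, 102, 93, 75, 92, 125, 117, 131, 11] [96, 90, 108, 119, 142, 66, 80, 74, 51, 64, 92, 76, 103, 157]
217 [11, 11, 129, 101, 94, 106, 113, 118, 107, 102, 84, 100, 139, 16] [91, 89, 103, 68, 65, 103, 115, 112, 100, 65, 61, 64, 108, 96]
220 [12, 73, 124, 109, 99, 113, 120, 118, 124, 92, 88, 124, 138, 6] [86, 98, 82, 68, 67, 126, 134, 128, 117, 64, 64, 66, 105, 91]
223 [11, 110, 77, 100, 104, 99, 99, 92, 92, 104, 111, 101, 129, 11] [94, 65, 53, 69, 71, 72, 72, 72, 78, 64, 69, 68, 105, 91]
226 [3, 118, 107, 98, 118, 91, 79, 98, 98, 100, 111, 92, 52, 14] [91, 67, 67, 65, 67, 67, 71, 68, 65, 69, 69, 64, 79, 90]
22
[... 402 characters left out ...]
 94, 100, 92, 112, 102, 90, 8, 9] [68, 58, 66, 66, 63, 81, 76, 79, 75, 66, 70, 68, 90, 89]
241 [103, 108, 105, 107, 83, 93, 97, 104, 99, 104, 98, 59, 8, 8] [67, 71, 68, 67, 71, 82, 79, 81, 77, 66, 60, 73, 90, 90]
244 [110, 114, 103, 109, 109, 101, 99, 99, 92, 98, 118, 10, 8, 8] [65, 65, 69, 68, 70, 78, 80, 80, 72, 65, 67, 80, 90, 92]
247 [101, 104, 111, 96, 113, 90, 105, 88, 103, 99, 117, 11, 9, 6] [73, 71, 69, 69, 70, 68, 68, 67, 67, 67, 63, 89, 88, 90]
250 [27, 77, 76, 89, 96, 124, 103, 110, 112, 102, 109, 0, 6, 6] [84, 60, 54, 60, 69, 64, 67, 65, 66, 70, 68, 89, 82, 89]
253 [8, 8, 10, 8, 38, 31, 90, 106, 103, 116, 96, 8, 15, 9] [150, 151, 152, 151, 114, 81, 62, 53, 62, 64, 69, 91, 85, 88]
```

Run:
```python
from h import *
b=cast("top",[[286,218],[287,241]],.045);c,s=np.cos(np.radians(10)),np.sin(np.radians(10))
d=b[:,:2]-WC;print(np.c_[c*d[:,0]-s*d[:,1],s*d[:,0]+c*d[:,1]].round(3))
print(ctrl.job_done())
```

```text
[[ 0.037  0.008]
 [-0.038 -0.01 ]]
the job is handed in; nothing more can be done
None
```

I did the whole job and handed it in at about 21 s of the 67 s allowed. The hand-in reports no verdict.

- **Divider:** I pulled it from the well and stood it on edge near the middle of the tray. A wrist picture showed it standing free between the open fingers.
- **Balls:** I poured both at about 40° of tilt. A scene picture showed both in the well. In the final top view they read at about (+37, +8) and (-38, -10) mm in the well's frame, so both are inside the walls.
- **Cup:** I set it down at about (0.500, 0.323) m; I measured the mat's centre at about (0.500, 0.325) m. The handle appeared within 1 px of where it should be, 13 px tall against about 18 expected. I made no other check that it stands upright.
- **Gripper:** It was open and drawn back about 150 mm from the cup. The remaining wrist force was under 1 N.
- **Bystanders:** Before/after comparison of the top view showed almost no change at the mug, bottle, bowl, phone and book. The mallet's area did differ; I put that down to the arm's shadow moving, since the arm never went near it, but I did not check further.

- **Failed or weak checks:** My automatic mat-circle fit and ball-circle detection both failed. I used the mat's edge points and brightness patches for the balls instead. The last checks were numbers only, because I had used all 12 picture views.

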